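# Clamp a turned lid in the drilling jig, flat face up

## Task

Take the turned wooden lid from the drying stand and lay it in the drilling jig's round pocket with its flat face up and its boss down, seated fully home. Then turn the jig's hold-down clamp clockwise, in as many swings as you need, until its arm points at the lid's centre and lies over the lid. Leave the plain disc, the wood offcut, the glue bottle and the jar where they stand.

Things in the scene. Friction and masses are not known exactly. Their poses are not given: they have to be found in the camera images.
- lid_rim (a point): Turned wooden lid, a stepped disc: rim 60 mm across, 14 mm thick, one side flat; from the other side a round boss 40 mm across sticks out 12 mm; about 50 g. Point: the rim's centre, half-way through its 14 mm, on the lid's axis. z: along the axis, out of the flat face (the boss is on the -z side). It starts standing on edge in the stand, this point 65 mm above the table.
- stand: Fixed wooden drying stand, base 110 x 90 mm, origin under the lid's rim centre. x points away from the lid's flat face, which faces -x and 20 degrees upward; the boss leans on a backboard 32 mm wide and the rim sits loosely in a vee. Left and right of the lid (stand's +y, -y) is free for fingers across the rim's diameter. The lid lifts straight up out of it.
- jig: Fixed drilling jig, origin under the middle of its plywood base 200 (x) x 120 (y) x 12 mm. x runs from the clamp's post (at x = -35 mm) to the pocket's centre (x = +35 mm). The pocket: a ring, 56 mm outside and 46 mm inside, whose top is a ledge 38 mm above the table, hollow for the boss; and two curved lips that stop the rim from sliding.
- pocket (a point): Pocket's centre at ledge height, 38 mm above the table; axes as the jig's, z up. The lips (inner radius 32, outer 40 mm, 8 mm higher than the ledge) stand on its +x and -x sides; on +y and -y it is open for fingers down to the base, 26 mm below the ledge, over about 40 mm. With the lid home, flat face up, the rim's centre is 7 mm above this point.
- clamp_grip (a point): Grip of the jig's hold-down clamp: black upright bar 44 mm long, 12 mm thick, 38 mm high on a flat steel arm turning on a post. Point: on the turning axis, 86.5 mm above the table, bar's top 14 mm higher, foot 24 mm lower. x: along bar and arm, to the arm's tip, 52 mm from the axis. The arm is 16 mm wide, 8 thick; it passes 2.5 mm over a lid that is home, else it is blocked.
- clamp (a joint): Clamp angle in rad. Starts at 0 to 0.3, arm pointing away from the pocket; grows as it is turned clockwise seen from above; at 2.6, its stop, the arm points at the pocket's centre and lies over the lid. Takes more than one grip: turn, let go, swing back, turn again. Friction of 0.06 N m holds it where it is left.
- blank: Bystander: plain turned disc, 76 mm across, 18 mm high, no step; origin at its underside
- offcut: Bystander: wood offcut 90 x 45 x 28 mm; origin at its underside
- glue: Bystander: white glue bottle, 60 mm across, 170 mm tall; origin at its underside
- jar: Bystander: glass jar with steel cap, 70 mm across, 85 mm tall; origin at its underside
There are look-alikes about, which are no part of the job. There is more than one size of the part that bears lid_rim; the job needs the smallest.

How it is judged:
By the outcome, as a careful person would: the job done as asked, in the order asked, and still so for the second after the job is handed in, with the robot touching nothing.
It also fails if it takes over 67 s, if anything falls off the work surface, if the arm or the gripper's body presses on something with over 40 N, if the wrist force passes 120 N, or if a joint passes its speed limit or range.

## Robot

A 6-joint arm with a two-finger parallel gripper is mounted at the origin on the work surface. World frame = base frame: x ahead of the robot, y to its left, z up, the work surface at z = 0. Lengths are in m, angles in rad, forces in N, time in s.
With the tool pointing down it reaches from about 0.375 to 0.9 m from the base axis. Payload 3.1 kg.
Tool frame: the origin (TCP) lies between the finger pads; the fingertips stand 17 mm ahead of it and the grasp point (between the pads) lies 2 mm behind it; z points along the fingers, y is the line along which they close (so a half turn about z gives the same grasp; the last joint's range is limited). The gripper opens to 85 mm and grips with 20 to 120 N. Pads are 22 mm wide; open, the fingers measure 114 mm over their backs; the gripper's body (76 mm by 85 mm) begins 54 mm behind the grasp point. The pads swing forward as they close: fully open they stand 13 mm farther back than shut.
Start: joints at [1.145, 0.527, 1.433, -0, 1.181, -0.178], TCP at [0.153, 0.606, 0.248] pointing down, gripper open.
Joint ranges: [-3.08, 3.08], [-0.75, 2.2], [0.22, 2.44], [-1.43, 4.57], [0, 2.65], [-2.85, 2.85]. Speed limits (rad/s): [2.79, 2.79, 3.14, 3.14, 3.14, 3.14].

## Interface

Orientations are given as a unit quaternion [x, y, z, w].
In Python, from station import sense, vision, order gives the robot as it stands.
- The arm moves only by the shell command python3 -m crank 'ROWS' [OPENING] [FORCE]. ROWS is JSON, a list of rows, each an object with "dp": the shift along the world's x, y, z in units of 30 mm (1.0 is 30 mm), a list of three; "angular": the turn, a rotation vector about the world's x, y, z in degrees, a list of three. In form: [{"dp": [dx, dy, dz], "angular": [ax, ay, az]}, ...]. A call has 1 to 20 rows; each row shifts and turns the commanded pose from where the row before left it; what a row does not reach is not made up. A row lasts 1/10 s, in which the tool goes at most 50 mm and 8.59 degrees, less where a joint would pass 70% of its speed; a pose out of reach is approached as far as the arm can. A call is refused whole if a number of a shift passes 1 or a number of a turn 8.59, either way. A call with a gripper value outside its range is refused whole. OPENING is the closure, from 0 (fully open) to 1 (shut), set as the call begins (- or left out, the last holds). The fingers move at their own pace and stop on an object; FORCE is the grip in N (left out, the last holds). Time passes only in rows, so rows that do not move let the fingers close. It gives the time, the measured TCP pose, the force, the opening and the grip force at its end, in the units of the state.
- sense(): the state, without advancing time (a new reading comes with each control period).
- vision.snapshot(name): name is "scene" or "top"; returns a dict with "image" (420x560x3 uint8, blue, green, red), "range_z" (420x560 float32, m along the optical axis (not along the pixel's ray), 0 where there is no reading), "mtx" (3x3 intrinsics, pixels), "pose" (4x4, takes a point from camera to world coordinates). Camera axes: x right, y down, z forward; pixel columns grow to the right and rows downward; lengths in m; the calibration is good to about 2 mm. A picture is of the moment at which its call begins.
- order.sign_off(): hands the job in; it is judged then, once.
The state is a dict: "t": time; "q": joint angles; "qd": joint speeds; "tau": joint torques, N m; "tcp_pos": TCP position; "tool_rot": TCP orientation; "force": force on the tool from outside, world axes, zero at the start; "ft_torque": the same for the moment, N m; "finger_gap": opening from 0.0 (shut) to 1.0 (fully open); "gripper_force": force on a finger pad.
Only numpy, scipy, OpenCV 4.12 (cv2) and the standard library are available. Lean on these libraries where they do the work, as an engineer would, in place of code of your own. Each camera call takes 0.05 s, during which the arm holds its last target. There are 200 camera calls.

## Working session

There is one attempt and no reset: what is moved stays moved. The work goes in short steps, Python scripts to look and compute and a shell command to move; the robot and the scene stay as the last step left them, time stands still between calls to the robot, and variables do not carry over. Pictures are saved under pics/ and viewed, at most 10 in all, crops included, and the job is handed in when it is done.

```bash
mkdir -p pics; ls
python3 - <<'E'
from station import sense, vision
import cv2,pickle
for n in("scene","top"):
    s=vision.snapshot(n);pickle.dump(s,open(n+".pkl","wb"));cv2.imwrite(f"pics/{n}0.png",s["image"]);print(n,s["mtx"],s["pose"].round(3))
print(sense())
E
```

```text
pics
scene [[440.02365531   0.         278.97126224]
 [  0.         440.02365531 215.23176868]
 [  0.           0.           1.        ]] [[-0.34   0.772 -0.537  1.229]
 [ 0.941  0.274 -0.2    0.24 ]
 [-0.008 -0.573 -0.82   1.057]
 [ 0.     0.     0.     1.   ]]
top [[439.90883117   0.         278.21678058]
 [  0.         439.90883117 203.06702416]
 [  0.           0.           1.        ]] [[-0.    -0.987  0.158  0.429]
 [-1.    -0.    -0.004  0.008]
 [ 0.004 -0.158 -0.987  1.235]
 [ 0.     0.     0.     1.   ]]
{'t': 0.1, 'q': array([ 1.14550579e+00,  5.28407455e-01,  1.43378704e+00, -1.85341700e-06,
        1.18141016e+00, -1.78521973e-01]), 'qd': array([-8.72280242e-04, -2.20353375e-03, -4.05072280e-03, -3.86542401e-04,
       -8.83014646e-05, -7.26260378e-04]), 'tau': array([-3.33007665e-04, -4.43308640e+01, -1.78585464e+01, -2.74683671e-04,
        3.90188899e-03,  1.80077086e-05]), 'tcp_pos': array([0.1523949 , 0.60549617, 0.24740631]), 'tool_rot': array([ 1.23071047e-01,  9.92397353e-01, -9.60757816e-04, -2.98307525e-04]), 'force': array([-0.78397956, -0.13164562, -0.60563892]), 'ft_torque': array([-0.01948317,  0.00325027,  0.06184701]), 'gripper_force': 0.0, 'finger_gap': 1.001231204425853}
```

View pics/scene0.png

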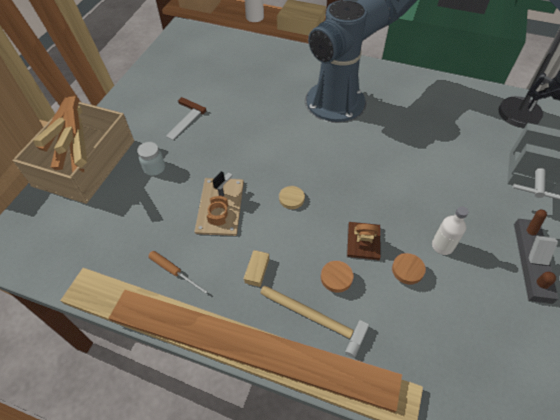

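View pics/top0.png

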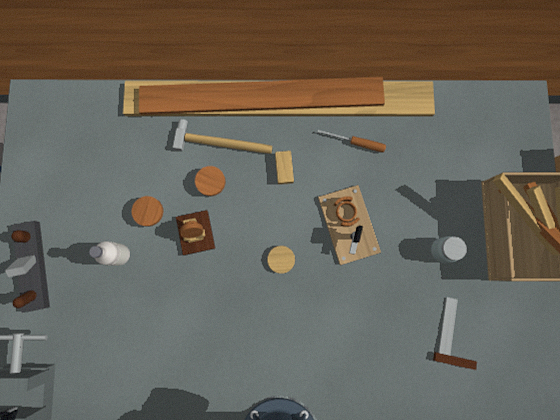

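The top view shows the jig at about (348,225), the stand with the lid at (193,232), large look-alike lids at (147,211) and (210,181), the plain disc at (281,260), the glue at (110,253) and the jar at (452,248). I'll zoom in on the stand and the jig.

```bash
cat > h.py <<'E'
import numpy as np,cv2,pickle
from station import sense,vision
def world(s):
    h,w=s["range_z"].shape;v,u=np.mgrid[:h,:w];K=s["mtx"];z=s["range_z"]
    P=np.stack([(u-K[0,2])/K[0,0]*z,(v-K[1,2])/K[1,1]*z,z],-1)
    return P@s["pose"][:3,:3].T+s["pose"][:3,3]
def ray(s,uv,z):
    K=s["mtx"];d=s["pose"][:3,:3]@np.array([(uv[0]-K[0,2])/K[0,0],(uv[1]-K[1,2])/K[1,1],1]);o=s["pose"][:3,3]
    return o+d*(z-o[2])/d[2]
E
python3 - <<'E'
from h import *
S={n:pickle.load(open(n+".pkl","rb")) for n in("scene","top")}
def c(n,x,y,w=60,h=45): return cv2.resize(S[n]["image"][y:y+h,x:x+w],None,fx=400/w,fy=300/h,interpolation=cv2.INTER_CUBIC)
cv2.imwrite("pics/crop.png",np.vstack([np.hstack([c("scene",335,215),c("top",163,208)]),np.hstack([c("scene",180,168,88,66),c("top",305,181,118,88)])]))
W=world(S["top"])
# jig base top z~12mm, stand base
for nm,(x,y,w,h) in dict(jig=(310,180,80,90),stand=(170,205,50,52)).items():
    p=W[y:y+h,x:x+w].reshape(-1,3);print(nm,np.histogram(p[:,2],bins=np.arange(-.005,.12,.005)))
hsv=cv2.cvtColor(S["top"]["image"],cv2.COLOR_BGR2HSV)
for nm,(x,y) in dict(plate=(335,195),plate2=(365,245),table=(300,220),st=(183,245),st2=(205,218)).items(): print(nm,hsv[y,x],W[y,x].round(3))
E
```

```text
jig (array([1811, 2152,  544, 1735,  366,   24,   26,   28,   92,   53,   79,
          7,   14,   67,   15,    6,    2,    7,    6,    5,   34,   44,
          2,    0]), array([-0.005,  0.   ,  0.005,  0.01 ,  0.015,  0.02 ,  0.025,  0.03 ,
        0.035,  0.04 ,  0.045,  0.05 ,  0.055,  0.06 ,  0.065,  0.07 ,
        0.075,  0.08 ,  0.085,  0.09 ,  0.095,  0.1  ,  0.105,  0.11 ,
        0.115]))
stand (array([529, 698,  60, 232, 554,  68,  19,  17,  19,  29,  21,  21,  15,
        25,  31,  45,  51,  42,  45,  35,  18,   0,   0,   0]), array([-0.005,  0.   ,  0.005,  0.01 ,  0.015,  0.02 ,  0.025,  0.03 ,
        0.035,  0.04 ,  0.045,  0.05 ,  0.055,  0.06 ,  0.065,  0.07 ,
        0.075,  0.08 ,  0.085,  0.09 ,  0.095,  0.1  ,  0.105,  0.11 ,
        0.115]))
plate [ 16  95 174] [ 0.647 -0.158  0.015]
plate2 [ 17 100 160] [ 0.507 -0.238  0.013]
table [ 87  21 119] [ 0.578 -0.059  0.003]
st [ 14 187  75] [0.507 0.267 0.011]
st2 [ 12 170  84] [0.582 0.207 0.016]
```

View pics/crop.png

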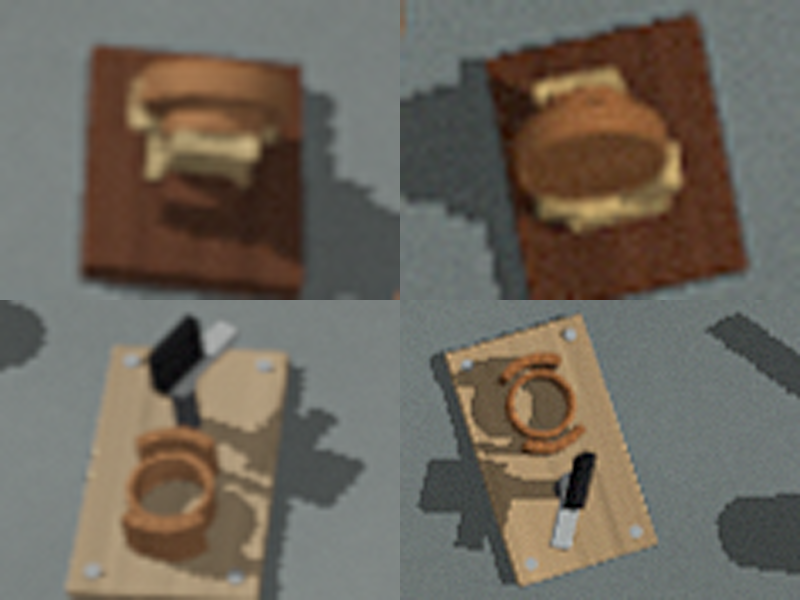

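The crops show the stand with the lid's flat face towards the robot, leaning on the backboard. The jig has its pocket ring at far +x, and the clamp's black grip has its arm pointing at about world -x.

```bash
cat > m.py <<'E'
from h import *
S={n:pickle.load(open(n+".pkl","rb")) for n in("scene","top")}
s=S["top"];W=world(s);hsv=cv2.cvtColor(s["image"],cv2.COLOR_BGR2HSV)
def rect(m,z):
    m=cv2.morphologyEx(m.astype(np.uint8),cv2.MORPH_CLOSE,np.ones((5,5)))
    c=max(cv2.findContours(m,0,2)[0],key=cv2.contourArea)[:,0].astype(float)
    p=np.array([ray(s,u,z)[:2] for u in c])*1000
    (cx,cy),wh,a=cv2.minAreaRect(p.astype(np.float32));return (cx,cy),wh,a
def box(x,y,w,h):
    b=np.zeros(hsv.shape[:2],bool);b[y:y+h,x:x+w]=1;return b
sat=hsv[...,1]>60
print("jig",rect(sat&box(308,178,80,92),.012))
print("stand",rect(sat&box(168,203,55,56),.014))
for nm,(x,y,w,h),zl,zh in (("ring",(325,190,45,45),.034,.05),("grip",(340,220,30,40),.093,.12),("arm",(340,220,30,45),.055,.075)):
    m=box(x,y,w,h)&(W[...,2]>zl)&(W[...,2]<zh);p=W[m]*1000
    r=cv2.minAreaRect(p[:,:2].astype(np.float32));print(nm,len(p),p.mean(0).round(1),r)
# lid flat face: fit plane
m=box(170,205,50,52)&(W[...,2]>.045);p=W[m]*1000
# only face pixels: near, robot-facing
best=None;rng=np.random.default_rng(0)
for _ in range(500):
    a=p[rng.choice(len(p),3,0)];n=np.cross(a[1]-a[0],a[2]-a[0]);l=np.linalg.norm(n)
    if l<50: continue
    n/=l;n*=-np.sign(n[0]);i=abs((p-a[0])@n)<1.5
    if .2<n[2]<.5 and (best is None or i.sum()>best.sum()):best=i
q=p[best];n=np.linalg.svd(q-q.mean(0))[2][2];n*=-np.sign(n[0])
print("face",len(q),q.mean(0).round(1),q.min(0).round(1),q.max(0).round(1),n.round(3),"azim",np.degrees(np.arctan2(-n[1],-n[0])))
print("toppts",p[p[:,2]>85].mean(0))
E
python3 m.py
```

```text
jig ((565.2894287109375, -194.81842041015625), (200.2083740234375, 121.03137969970703), 17.049442291259766)
stand ((542.6756591796875, 234.3004913330078), (110.21428680419922, 90.43160247802734), 12.238283157348633)
ring 235 [ 597.1 -185.4   41.9] ((597.3673706054688, -186.0733642578125), (79.39054870605469, 54.8209228515625), 14.18186092376709)
grip 82 [ 530.3 -205.3  100.3] ((530.4905395507812, -205.73397827148438), (12.644852638244629, 42.92937469482422), 74.30001068115234)
arm 102 [ 504.4 -197.2   63. ] ((514.4890747070312, -200.475341796875), (16.66100311279297, 69.2986068725586), 78.18827056884766)
face 169 [536.5 231.5  71.3] [520.7 204.4  45.1] [548.5 259.4  99.2] [-0.907 -0.203  0.368] azim 12.616552913720623
toppts [536.28892972 211.43275526 206.67089344]
```

```bash
R='{"dp":[0.816,-0.77,0],"angular":[0,0,1.66]}'; python3 -m crank '[{"dp":[0.816,-0.77,0],"angular":[0,0,1.66]},{"dp":[0.816,-0.77,0],"angular":[0,0,1.66]},{"dp":[0.816,-0.77,0],"angular":[0,0,1.66]},{"dp":[0.816,-0.77,0],"angular":[0,0,1.66]},{"dp":[0.816,-0.77,0],"angular":[0,0,1.66]},{"dp":[0.816,-0.77,0],"angular":[0,0,1.66]},{"dp":[0.816,-0.77,0],"angular":[0,0,1.66]},{"dp":[0.816,-0.77,0],"angular":[0,0,1.66]},{"dp":[0.816,-0.77,0],"angular":[0,0,1.66]},{"dp":[0.816,-0.77,0],"angular":[0,0,1.66]},{"dp":[0.816,-0.77,0],"angular":[0,0,1.66]},{"dp":[0.816,-0.77,0],"angular":[0,0,1.66]},{"dp":[0.816,-0.77,0],"angular":[0,0,1.66]},{"dp":[0.816,-0.77,0],"angular":[0,0,1.66]},{"dp":[0.816,-0.77,0],"angular":[0,0,1.66]},{"dp":[0.816,-0.77,0],"angular":[0,0,1.66]}]' 0
python3 -m crank '[{"dp":[0,0,0],"angular":[1.5,-6.84,0]},{"dp":[0,0,0],"angular":[1.5,-6.84,0]},{"dp":[0,0,0],"angular":[1.5,-6.84,0]},{"dp":[0,0,0],"angular":[1.5,-6.84,0]},{"dp":[0,0,0],"angular":[1.5,-6.84,0]},{"dp":[0,0,0],"angular":[1.5,-6.84,0]},{"dp":[0,0,0],"angular":[1.5,-6.84,0]},{"dp":[0,0,0],"angular":[1.5,-6.84,0]},{"dp":[0,0,0],"angular":[1.5,-6.84,0]},{"dp":[0,0,0],"angular":[1.5,-6.84,0]},{"dp":[0,0,0],"angular":[0,0,0]},{"dp":[0,0,0],"angular":[0,0,0]}]'
cat > st.py <<'E'
from station import sense
from scipy.spatial.transform import Rotation as R
import numpy as np
s=sense();M=R.from_quat(s["tool_rot"]).as_matrix()
print("t",round(s["t"],2),"tcp",(s["tcp_pos"]*1000).round(1),"F",s["force"].round(1),"gap",round(s["finger_gap"],3),"gf",round(s["gripper_force"],1),"q",s["q"].round(2))
print("toolx",M[:,0].round(3),"tooly",M[:,1].round(3),"az",np.degrees(np.arctan2(M[1,1],M[0,1])).round(1),"toolz",M[:,2].round(3))
E
python3 st.py
```

```text
t: 1.7
tcp_pos: [0.5449, 0.2353, 0.2479]
tool_rot: [-0.109, 0.994, -0.0, -0.001]
force: [-0.2, 1.0, 0.4]
finger_gap: 1.0
gripper_force: 0.0
t: 2.9
tcp_pos: [0.5688, 0.2235, 0.3037]
tool_rot: [-0.092, 0.908, 0.034, 0.407]
force: [0.4, -0.1, -0.7]
finger_gap: 1.001
gripper_force: 0.0
t 2.9 tcp [568.8 223.5 303.7] F [ 0.4 -0.1 -0.7] gap 1.001 gf 0.0 q [ 0.2   0.3   1.99 -1.11  0.01 -0.47]
toolx [-0.652 -0.14  -0.746] tooly [-0.196  0.981 -0.013] az 101.3 toolz [ 0.733  0.137 -0.666]
```

```bash
python3 -m crank '[{"dp":[-0.13,0.07,0],"angular":[-1.6,7.84,0]},{"dp":[-0.13,0.07,0],"angular":[-1.6,7.84,0]},{"dp":[-0.13,0.07,0],"angular":[-1.6,7.84,0]},{"dp":[-0.13,0.07,0],"angular":[-1.6,7.84,0]},{"dp":[-0.13,0.07,0],"angular":[-1.6,7.84,0]},{"dp":[-0.13,0.07,0],"angular":[-1.6,7.84,0]},{"dp":[0,0,0],"angular":[0,0,0]}]'; python3 st.py
python3 -m crank '[{"dp":[0,0,0],"angular":[0,0,-8.4]},{"dp":[0,0,0],"angular":[0,0,-8.4]},{"dp":[0,0,0],"angular":[0,0,-8.4]},{"dp":[0,0,0],"angular":[0,0,-8.4]},{"dp":[0,0,0],"angular":[0,0,-8.4]},{"dp":[0,0,0],"angular":[0,0,-8.4]},{"dp":[0,0,0],"angular":[0,0,-8.4]},{"dp":[0,0,0],"angular":[0,0,-8.4]},{"dp":[0,0,0],"angular":[0,0,-8.4]},{"dp":[0,0,0],"angular":[0,0,-8.4]},{"dp":[0,0,0],"angular":[0,0,-8.4]},{"dp":[0,0,0],"angular":[0,0,-8.4]},{"dp":[0,0,0],"angular":[0,0,-8.4]},{"dp":[0,0,0],"angular":[0,0,-8.4]},{"dp":[0,0,0],"angular":[0,0,-8.4]},{"dp":[0,0,0],"angular":[0,0,-8.4]}]'; python3 st.py
```

```text
t: 3.6
tcp_pos: [0.5691, 0.2097, 0.3106]
tool_rot: [-0.093, 0.982, -0.034, 0.164]
force: [0.9, -0.7, 0.4]
finger_gap: 1.0
gripper_force: 0.0
t 3.6 tcp [569.1 209.7 310.6] F [ 0.9 -0.7  0.4] gap 1.0 gf 0.0 q [ 0.22  0.34  1.62 -0.14  0.87 -1.47]
toolx [-0.929 -0.193 -0.315] tooly [-0.171  0.981 -0.097] az 99.9 toolz [ 0.328 -0.036 -0.944]
t: 5.2
tcp_pos: [0.5651, 0.2087, 0.3073]
tool_rot: [0.87, 0.464, -0.164, 0.028]
force: [0.1, 0.5, -0.1]
finger_gap: 1.0
gripper_force: 0.0
t 5.2 tcp [565.1 208.7 307.3] F [ 0.1  0.5 -0.1] gap 1.0 gf 0.0 q [ 0.23  0.58  1.2  -0.14  1.66  0.83]
toolx [ 0.516  0.798 -0.312] tooly [ 0.817 -0.568 -0.103] az -34.8 toolz [-0.259 -0.202 -0.945]
```

```bash
python3 -m crank '[{"dp":[0,0.1,0],"angular":[6.7,-4.36,0]},{"dp":[0,0.1,0],"angular":[6.7,-4.36,0]},{"dp":[0,0.1,0],"angular":[6.7,-4.36,0]},{"dp":[0,0.1,0],"angular":[6.7,-4.36,0]},{"dp":[0,0.1,0],"angular":[6.7,-4.36,0]},{"dp":[0,0.1,0],"angular":[6.7,-4.36,0]},{"dp":[0,0.1,0],"angular":[6.7,-4.36,0]},{"dp":[0,0.1,0],"angular":[6.7,-4.36,0]},{"dp":[0,0.1,0],"angular":[6.7,-4.36,0]},{"dp":[0,0.1,0],"angular":[6.7,-4.36,0]},{"dp":[0,0,0],"angular":[6.7,-4.36,0]},{"dp":[0,0,0],"angular":[0,0,0]}]'; python3 st.py
```

```text
t: 6.4
tcp_pos: [0.564, 0.2368, 0.3046]
tool_rot: [0.711, 0.416, 0.476, -0.308]
force: [0.1, -0.3, -0.3]
finger_gap: 0.996
gripper_force: 0.0
t 6.4 tcp [564.  236.8 304.6] F [ 0.1 -0.3 -0.3] gap 0.996 gf 0.0 q [-0.24  0.51  1.99  1.52  1.15 -0.83]
toolx [0.201 0.297 0.934] tooly [ 0.885 -0.464 -0.043] az -27.7 toolz [ 0.421  0.834 -0.356]
```

```bash
python3 -m crank '[{"dp":[0,0,0],"angular":[0,0,-6.35]},{"dp":[0,0,0],"angular":[0,0,-6.35]},{"dp":[0,0,0],"angular":[0,0,-6.35]},{"dp":[0,0,0],"angular":[0,0,-6.35]},{"dp":[0,0,0],"angular":[0,0,-6.35]},{"dp":[0,0,0],"angular":[0,0,-6.35]},{"dp":[0,0,0],"angular":[0,0,-6.35]},{"dp":[0,0,0],"angular":[0,0,-6.35]},{"dp":[0,0,0],"angular":[0,0,0]},{"dp":[0,0,0],"angular":[0,0,0]}]'
cat > go.py <<'E'
import sys
from st import *
# target tool z az, elevation(down positive), tool y az -> rotvec deg ; target TCP mm
az,dn,x,y,z=map(float,sys.argv[1:6]);a=np.radians(az);d=np.radians(dn)
Z=np.array([np.cos(d)*np.cos(a),np.cos(d)*np.sin(a),-np.sin(d)])
Y=np.array([np.sin(a),-np.cos(a),0])   # tool y = az-90
if len(sys.argv)>6: Y=-Y
T=np.c_[np.cross(Y,Z),Y,Z]
rv=R.from_matrix(T@M.T).as_rotvec(degrees=True);D=(np.array([x,y,z])-s["tcp_pos"]*1000)/30
print("total dp units",D.round(2),"rotvec deg",rv.round(2))
E
python3 go.py 12.4 20 544 234 185
```

```text
t: 7.4
tcp_pos: [0.5666, 0.2399, 0.3111]
tool_rot: [0.815, 0.097, 0.565, -0.086]
force: [-0.2, -0.1, 0.1]
finger_gap: 1.003
gripper_force: 0.0
t 7.4 tcp [566.6 239.9 311.1] F [-0.2 -0.1  0.1] gap 1.003 gf 0.0 q [ 0.18  0.44  2.2   3.01  0.72 -1.47]
toolx [0.343 0.061 0.937] tooly [ 0.255 -0.966 -0.031] az -75.2 toolz [ 0.904  0.25  -0.347]
total dp units [-0.75 -0.2  -4.2 ] rotvec deg [-1.64 -0.74 -2.41]
```

```bash
python3 -m crank '[{"dp":[-0.15,-0.04,-0.84],"angular":[-0.33,-0.15,-0.48]},{"dp":[-0.15,-0.04,-0.84],"angular":[-0.33,-0.15,-0.48]},{"dp":[-0.15,-0.04,-0.84],"angular":[-0.33,-0.15,-0.48]},{"dp":[-0.15,-0.04,-0.84],"angular":[-0.33,-0.15,-0.48]},{"dp":[-0.15,-0.04,-0.84],"angular":[-0.33,-0.15,-0.48]},{"dp":[0,0,0],"angular":[0,0,0]},{"dp":[0,0,0],"angular":[0,0,0]}]'; python3 go.py 12.4 20 545 234 64
```

```text
t: 8.1
tcp_pos: [0.5455, 0.232, 0.1844]
tool_rot: [0.815, 0.087, 0.57, -0.061]
force: [0.4, -0.2, 0.4]
finger_gap: 0.999
gripper_force: 0.0
t 8.1 tcp [545.5 232.  184.4] F [ 0.4 -0.2  0.4] gap 0.999 gf 0.0 q [ 0.21  0.83  2.31  3.14  1.22 -1.57]
toolx [0.334 0.071 0.94 ] tooly [ 0.211 -0.978 -0.001] az -77.8 toolz [ 0.919  0.198 -0.342]
total dp units [-0.02  0.07 -4.01] rotvec deg [-0.04 -0.    0.24]
```

```bash
python3 -m crank '[{"dp":[0.01,0.015,-0.6],"angular":[0,0,0]},{"dp":[0.01,0.015,-0.6],"angular":[0,0,0]},{"dp":[0.01,0.015,-0.6],"angular":[0,0,0]},{"dp":[0.01,0.015,-0.6],"angular":[0,0,0]},{"dp":[0,0,0],"angular":[0,0,0]}]'; python3 go.py 12.4 20 547 234.5 63.5
python3 - <<'E'
from h import *
s=vision.snapshot("scene");t=vision.snapshot("top")
cv2.imwrite("pics/pre.png",np.hstack([cv2.resize(s["image"][150:300,290:440],(400,400),interpolation=2),cv2.resize(t["image"][170:300,130:260],(400,400),interpolation=2)]))
E
```

```text
t: 8.6
tcp_pos: [0.5474, 0.2342, 0.1132]
tool_rot: [0.814, 0.087, 0.572, -0.061]
force: [-0.1, -0.4, 0.8]
finger_gap: 1.002
gripper_force: 0.0
t 8.6 tcp [547.4 234.2 113.2] F [-0.1 -0.4  0.8] gap 1.002 gf 0.0 q [ 0.22  1.04  2.29  3.15  1.41 -1.57]
toolx [0.332 0.071 0.941] tooly [ 0.21  -0.978 -0.   ] az -77.9 toolz [ 0.92   0.198 -0.339]
total dp units [-0.01  0.01 -1.66] rotvec deg [-0.05  0.16  0.25]
```

View pics/pre.png

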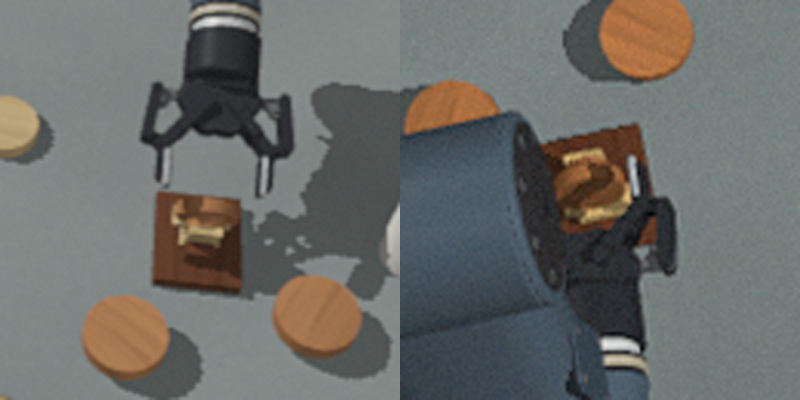

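The open fingers straddle the lid: in the left half they sit at (165,180) and (265,180), with the lid at (200,215). I'll lower the gripper and close it.

```bash
python3 -m crank '[{"dp":[0,0,-0.42],"angular":[0,0,0]},{"dp":[0,0,-0.42],"angular":[0,0,0]},{"dp":[0,0,-0.42],"angular":[0,0,0]},{"dp":[0,0,-0.4],"angular":[0,0,0]},{"dp":[0,0,0],"angular":[0,0,0]},{"dp":[0,0,0],"angular":[0,0,0]}]'; python3 go.py 12.4 20 547 234.5 63.5
python3 - <<'E'
from h import *
s=vision.snapshot("scene");t=vision.snapshot("top")
cv2.imwrite("pics/pre2.png",np.hstack([cv2.resize(s["image"][190:270,320:400],(400,400),interpolation=2),cv2.resize(t["image"][190:270,160:240],(400,400),interpolation=2)]))
E
```

```text
t: 9.3
tcp_pos: [0.5466, 0.2342, 0.0648]
tool_rot: [0.814, 0.087, 0.572, -0.06]
force: [-0.4, 0.0, -0.8]
finger_gap: 1.0
gripper_force: 0.0
t 9.3 tcp [546.6 234.2  64.8] F [-0.4  0.  -0.8] gap 1.0 gf 0.0 q [ 0.22  1.17  2.26  3.15  1.51 -1.57]
toolx [0.331 0.072 0.941] tooly [ 0.21  -0.978  0.001] az -77.9 toolz [ 0.92   0.198 -0.339]
total dp units [ 0.01  0.01 -0.04] rotvec deg [0.   0.21 0.26]
```

View pics/pre2.png

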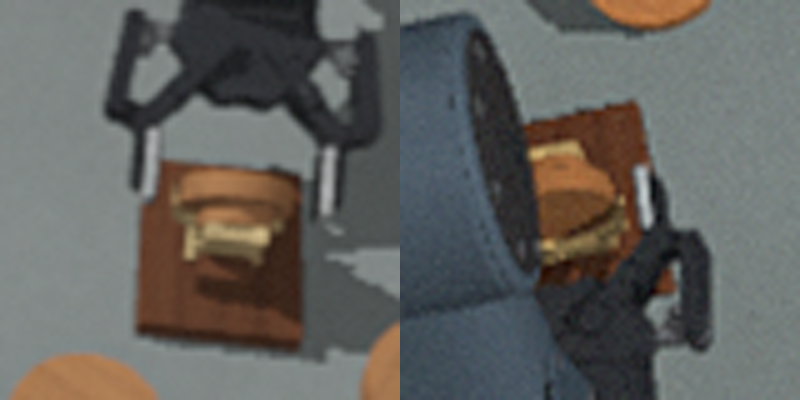

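The lid sits centred between the pads, which are at (150,165) and (325,180). I'll close and then lift.

```bash
python3 -m crank '[{"dp":[0,0,0],"angular":[0,0,0]},{"dp":[0,0,0],"angular":[0,0,0]},{"dp":[0,0,0],"angular":[0,0,0]},{"dp":[0,0,0],"angular":[0,0,0]},{"dp":[0,0,0],"angular":[0,0,0]},{"dp":[0,0,0],"angular":[0,0,0]},{"dp":[0,0,0],"angular":[0,0,0]},{"dp":[0,0,0],"angular":[0,0,0]}]' 1 40; python3 st.py
```

```text
t: 10.2
tcp_pos: [0.5459, 0.2345, 0.064]
tool_rot: [0.814, 0.087, 0.572, -0.061]
force: [-4.5, 1.5, 5.7]
finger_gap: 0.689
gripper_force: 43.0
t 10.2 tcp [545.9 234.5  64. ] F [-4.5  1.5  5.7] gap 0.689 gf 43.0 q [ 0.22  1.17  2.26  3.15  1.51 -1.57]
toolx [0.332 0.072 0.941] tooly [ 0.211 -0.977  0.001] az -77.8 toolz [ 0.919  0.199 -0.339]
```

```bash
python3 -m crank '[{"dp":[0,0,0.3],"angular":[0,0,0]},{"dp":[0,0,0.5],"angular":[0,0,0]},{"dp":[0,0,0.8],"angular":[0,0,0]},{"dp":[0,0,0.9],"angular":[0,0,0]},{"dp":[0,0,0.9],"angular":[0,0,0]},{"dp":[0,0,0.9],"angular":[0,0,0]},{"dp":[0,0,0.9],"angular":[0,0,0]},{"dp":[0,0,0.9],"angular":[0,0,0]},{"dp":[0,0,0.9],"angular":[0,0,0]},{"dp":[0,0,0.7],"angular":[0,0,0]},{"dp":[0,0,0],"angular":[0,0,0]}]'; python3 st.py;python3 - <<'E'
from h import *
s=vision.snapshot("scene")
cv2.imwrite("pics/lift.png",cv2.resize(s["image"][120:300,290:470],(600,600),interpolation=2))
E
```

```text
t: 11.3
tcp_pos: [0.5464, 0.2339, 0.2978]
tool_rot: [0.813, 0.086, 0.573, -0.06]
force: [-0.1, 0.0, -0.9]
finger_gap: 0.691
gripper_force: 42.7
t 11.3 tcp [546.4 233.9 297.8] F [-0.1  0.  -0.9] gap 0.691 gf 42.7 q [ 0.22  0.48  2.26  3.16  0.82 -1.58]
toolx [0.328 0.071 0.942] tooly [ 0.209 -0.978  0.001] az -77.9 toolz [ 0.921  0.197 -0.335]
```

View pics/lift.png

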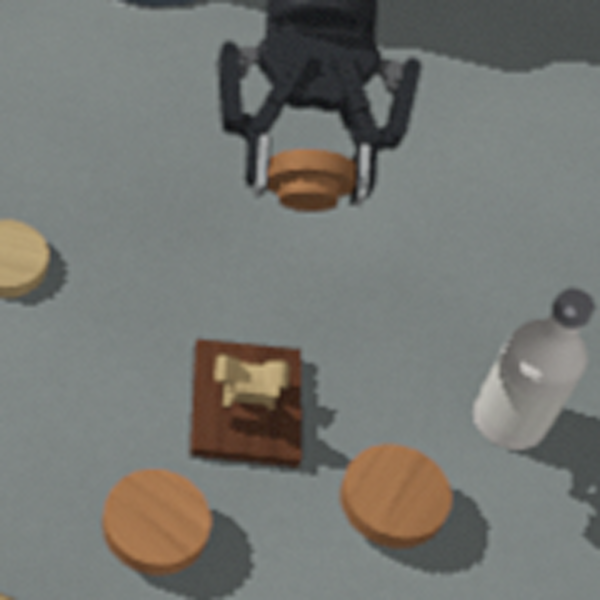

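The lid hangs cleanly between the pads at (310,180), with its boss pointing away from the gripper. Now I'll swing the wrist back to vertical.

```bash
python3 -m crank '[{"dp":[0,0,0],"angular":[0,0,6]},{"dp":[0,0,0],"angular":[0,0,6]},{"dp":[0,0,0],"angular":[0,0,6]},{"dp":[0,0,0],"angular":[0,0,6]},{"dp":[0,0,0],"angular":[0,0,6]},{"dp":[0,0,0],"angular":[0,0,6]},{"dp":[0,0,0],"angular":[0,0,6]},{"dp":[0,0,0],"angular":[0,0,6]},{"dp":[0,0,0],"angular":[0,0,0]}]';python3 st.py; python3 -m crank '[{"dp":[0,0,0],"angular":[-6.75,3.9,0]},{"dp":[0,0,0],"angular":[-6.75,3.9,0]},{"dp":[0,0,0],"angular":[-6.75,3.9,0]},{"dp":[0,0,0],"angular":[-6.75,3.9,0]},{"dp":[0,0,0],"angular":[-6.75,3.9,0]},{"dp":[0,0,0],"angular":[-6.75,3.9,0]},{"dp":[0,0,0],"angular":[-6.75,3.9,0]},{"dp":[0,0,0],"angular":[-6.75,3.9,0]},{"dp":[0,0,0],"angular":[-6.75,3.9,0]},{"dp":[0,0,0],"angular":[0,0,0]}]';python3 go.py 17 90 599 -184.5 200
```

```text
t: 12.25
tcp_pos: [0.5495, 0.2319, 0.2929]
tool_rot: [0.712, 0.404, 0.5, -0.282]
force: [0.5, 0.3, -1.3]
finger_gap: 0.687
gripper_force: 42.9
t 12.25 tcp [549.5 231.9 292.9] F [ 0.5  0.3 -1.3] gap 0.687 gf 42.9 q [-0.26  0.53  2.08  1.63  1.13 -1.  ]
toolx [0.174 0.292 0.94 ] tooly [ 0.857 -0.515  0.002] az -31.0 toolz [ 0.485  0.806 -0.34 ]
t: 13.25
tcp_pos: [0.5447, 0.2391, 0.2915]
tool_rot: [0.865, 0.501, 0.023, -0.013]
force: [-0.8, 0.6, -1.1]
finger_gap: 0.692
gripper_force: 43.0
t 13.25 tcp [544.7 239.1 291.5] F [-0.8  0.6 -1.1] gap 0.692 gf 43.0 q [0.21 0.42 1.49 0.04 1.19 0.71]
toolx [0.497 0.866 0.052] tooly [ 0.867 -0.498  0.001] az -29.9 toolz [ 0.026  0.045 -0.999]
total dp units [  1.81 -14.12  -3.05] rotvec deg [ -1.87   2.4  -43.11]
```

```bash
python3 -m crank '[{"dp":[0.113,-0.88,0],"angular":[-0.12,0.15,-2.7]},{"dp":[0.113,-0.88,0],"angular":[-0.12,0.15,-2.7]},{"dp":[0.113,-0.88,0],"angular":[-0.12,0.15,-2.7]},{"dp":[0.113,-0.88,0],"angular":[-0.12,0.15,-2.7]},{"dp":[0.113,-0.88,0],"angular":[-0.12,0.15,-2.7]},{"dp":[0.113,-0.88,0],"angular":[-0.12,0.15,-2.7]},{"dp":[0.113,-0.88,0],"angular":[-0.12,0.15,-2.7]},{"dp":[0.113,-0.88,-0.3],"angular":[-0.12,0.15,-2.7]},{"dp":[0.113,-0.88,-0.5],"angular":[-0.12,0.15,-2.7]},{"dp":[0.113,-0.88,-0.5],"angular":[-0.12,0.15,-2.7]},{"dp":[0.113,-0.88,-0.5],"angular":[-0.12,0.15,-2.7]},{"dp":[0.113,-0.88,-0.5],"angular":[-0.12,0.15,-2.7]},{"dp":[0.113,-0.88,-0.5],"angular":[-0.12,0.15,-2.7]},{"dp":[0.113,-0.88,-0.25],"angular":[-0.12,0.15,-2.7]},{"dp":[0.113,-0.88,0],"angular":[-0.12,0.15,-2.7]},{"dp":[0.113,-0.88,0],"angular":[-0.12,0.15,-2.7]},{"dp":[0,0,0],"angular":[0,0,0]},{"dp":[0,0,0],"angular":[0,0,0]}]'; python3 go.py 17 90 599 -184.5 90
cat > lid.py <<'E'
from h import *
s=vision.snapshot("scene");pickle.dump(s,open("s1.pkl","wb"));t=vision.snapshot("top");pickle.dump(t,open("t1.pkl","wb"))
cv2.imwrite("pics/lid.png",np.hstack([cv2.resize(s["image"][130:250,160:280],(400,400),interpolation=2),cv2.resize(t["image"][150:270,290:410],(400,400),interpolation=2)]))
E
python3 lid.py
```

```text
t: 15.05
tcp_pos: [0.5976, -0.1862, 0.2001]
tool_rot: [0.99, 0.144, -0.001, -0.0]
force: [0.3, 0.0, -1.0]
finger_gap: 0.689
gripper_force: 43.1
t 15.05 tcp [ 597.6 -186.2  200.1] F [ 0.3  0.  -1. ] gap 0.689 gf 43.1 q [-0.48  0.58  1.48 -0.    1.08  0.8 ]
toolx [ 0.959  0.285 -0.002] tooly [ 0.285 -0.959 -0.001] az -73.4 toolz [-0.002  0.    -1.   ]
total dp units [ 0.05  0.06 -3.67] rotvec deg [-0.01 -0.1   0.45]
```

View pics/lid.png

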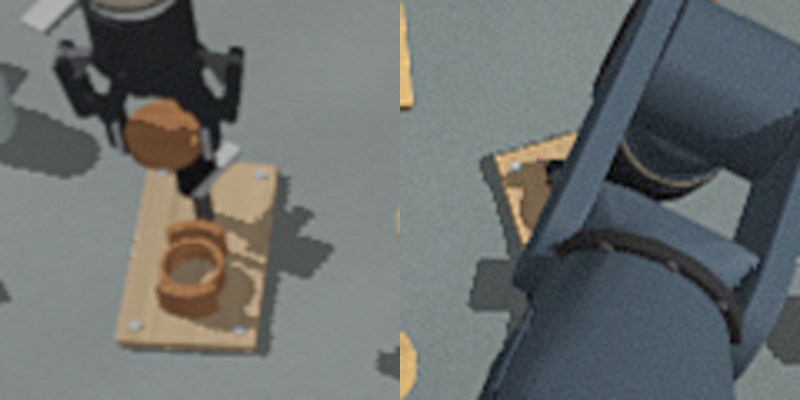

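Run:
```python
from h import *
s=pickle.load(open("s1.pkl","rb"));W=world(s)*1000
im=s["image"];hsv=cv2.cvtColor(im,cv2.COLOR_BGR2HSV)
m=np.zeros(im.shape[:2],bool);m[155:185,195:225]=1
m&=(hsv[...,1]>90)&(W[...,2]>140)
p=W[m];print(len(p),p.min(0).round(1),p.max(0).round(1),p.mean(0).round(1))
best=None;rng=np.random.default_rng(0)
for k in range(2):
  best=None
  for _ in range(800):
    a=p[rng.choice(len(p),3,0)];n=np.cross(a[1]-a[0],a[2]-a[0]);l=np.linalg.norm(n)
    if l<40: continue
    n/=l;i=abs((p-a[0])@n)<1.2
    if best is None or i.sum()>best.sum():best=i
  q=p[best];n=np.linalg.svd(q-q.mean(0))[2][2];n*=np.sign(n[2]);print(len(q),q.mean(0).round(1),q.min(0).round(1),q.max(0).round(1),n.round(3));p=p[~best]
cv2.imwrite("pics/lid2.png",cv2.resize(im[150:190,185:235],(750,600),interpolation=2))
```

```text
379 [ 567.4 -216.8  193.2] [1229.1  239.8 1057.4] [ 606.4 -180.9  214.9]
164 [ 600.7 -186.5  209.3] [ 571.1 -216.8  207.7] [ 627.8 -157.7  210.7] [0.018 0.    1.   ]
74 [ 603.6 -186.5  211.3] [ 573.5 -213.2  210.1] [ 629.  -154.9  213.1] [ 0.017 -0.004  1.   ]
```

View pics/lid2.png

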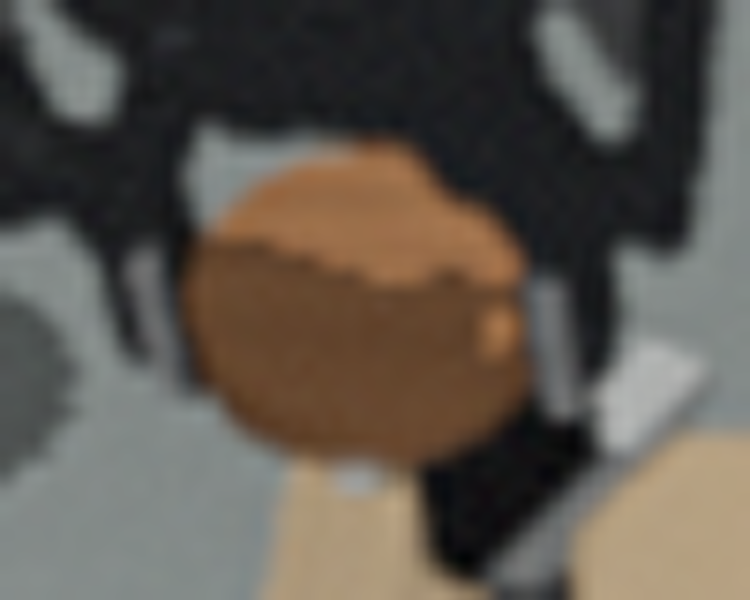

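The lid is level in the gripper, with its flat face up at z ≈ 210. I'll compare the lid and the pocket within the same camera view.

Run:
```python
from h import *
from scipy.optimize import least_squares
def circ(p,r):
    f=least_squares(lambda c:np.hypot(p[:,0]-c[0],p[:,1]-c[1])-r,p.mean(0),loss="soft_l1");return f.x.round(1),np.sqrt(np.mean(f.fun**2)).round(2)
for n in("scene","top"):
    s=pickle.load(open(n+".pkl","rb"));W=world(s)*1000
    d=np.hypot(W[...,0]-598.8,W[...,1]+184.6)
    m=(d<48)&(W[...,2]>43.5)&(W[...,2]<50);p=W[m][:,:2];print(n,"lips",len(p),circ(p,36))
    m=(d<30)&(W[...,2]>34)&(W[...,2]<41);p=W[m][:,:2];print(n,"ring",len(p),circ(p,25.5))
s=pickle.load(open("s1.pkl","rb"));W=world(s)*1000
hsv=cv2.cvtColor(s["image"],cv2.COLOR_BGR2HSV)
m=np.zeros(hsv.shape[:2],np.uint8);m[155:185,195:225]=1
m&=((hsv[...,1]>90)&(W[...,2]>207)&(W[...,2]<215)).astype(np.uint8)
c=max(cv2.findContours(m,0,2)[0],key=cv2.contourArea)[:,0]
p=np.array([ray(s,u,.2105)[:2]*1000 for u in c.astype(float)])
p=p[np.hypot(*(p-p.mean(0)).T)>22];print("lid",circ(p,30))
```

```text
scene lips 65 (array([ 601.1, -186.2]), np.float64(2.75))
scene ring 68 (array([ 600.5, -186. ]), np.float64(1.86))
top lips 104 (array([ 597.2, -185.5]), np.float64(2.64))
top ring 99 (array([ 597.4, -185.7]), np.float64(1.65))
lid (array([ 600.1, -185.6]), np.float64(2.79))
```

```bash
python3 -m crank '[{"dp":[0.02,0,-0.5],"angular":[0,0,0.1]},{"dp":[0,0,-0.8],"angular":[0,0,0.1]},{"dp":[0,0,-0.9],"angular":[0,0,0.1]},{"dp":[0,0,-0.9],"angular":[0,0,0.1]},{"dp":[0,0,-0.7],"angular":[0,0,0]},{"dp":[0,0,-0.5],"angular":[0,0,0]},{"dp":[0,0,-0.25],"angular":[0,0,0]},{"dp":[0,0,0],"angular":[0,0,0]},{"dp":[0,0,0],"angular":[0,0,0]}]'; python3 go.py 17 90 598.2 -186 43;  python3 -m crank '[{"dp":[0,0,-0.15],"angular":[0,0,0]},{"dp":[0,0,-0.15],"angular":[0,0,0]},{"dp":[0,0,0],"angular":[0,0,0]}]'; python3 st.py
```

```text
t: 16.05
tcp_pos: [0.6006, -0.1869, 0.0659]
tool_rot: [0.989, 0.148, 0.0, 0.002]
force: [-0.1, -0.8, -0.3]
finger_gap: 0.681
gripper_force: 43.1
t 16.05 tcp [ 600.6 -186.9   65.9] F [-0.1 -0.8 -0.3] gap 0.681 gf 43.1 q [-0.48  0.77  1.55 -0.    0.82  0.8 ]
toolx [ 0.956  0.293 -0.   ] tooly [ 0.293 -0.956  0.005] az -73.0 toolz [ 0.001 -0.005 -1.   ]
total dp units [-0.08  0.03 -0.76] rotvec deg [ 0.27  0.08 -0.04]
t: 16.35
tcp_pos: [0.5998, -0.1868, 0.0559]
tool_rot: [0.989, 0.148, -0.001, 0.002]
force: [-0.5, 0.6, -1.2]
finger_gap: 0.684
gripper_force: 43.1
t 16.35 tcp [ 599.8 -186.8   55.9] F [-0.5  0.6 -1.2] gap 0.684 gf 43.1 q [-0.48  0.79  1.55 -0.01  0.8   0.8 ]
toolx [ 0.956  0.293 -0.002] tooly [ 0.293 -0.956  0.004] az -73.0 toolz [-0.    -0.004 -1.   ]
```

```bash
python3 -m crank '[{"dp":[-0.03,0.02,-0.1],"angular":[0.1,0,0]},{"dp":[-0.02,0.01,-0.12],"angular":[0.1,0,0]},{"dp":[0,0,-0.12],"angular":[0,0,0]},{"dp":[0,0,0],"angular":[0,0,0]}]'; python3 st.py
```

```text
t: 16.75
tcp_pos: [0.5981, -0.1858, 0.0452]
tool_rot: [0.989, 0.148, -0.001, -0.0]
force: [-0.5, 0.7, -0.7]
finger_gap: 0.69
gripper_force: 43.1
t 16.75 tcp [ 598.1 -185.8   45.2] F [-0.5  0.7 -0.7] gap 0.69 gf 43.1 q [-0.48  0.8   1.56 -0.    0.78  0.8 ]
toolx [ 0.956  0.293 -0.001] tooly [ 0.293 -0.956 -0.   ] az -73.0 toolz [-0.001 -0.    -1.   ]
```

No contact at z = 45.2, so the boss is inside the ring. I'll lower it the rest of the way.

```bash
python3 -m crank '[{"dp":[0,0,-0.05],"angular":[0,0,0]},{"dp":[0,0,-0.05],"angular":[0,0,0]},{"dp":[0,0,0],"angular":[0,0,0]}]'; python3 -m crank '[{"dp":[0,0,-0.04],"angular":[0,0,0]},{"dp":[0,0,0],"angular":[0,0,0]}]'
```

```text
t: 17.05
tcp_pos: [0.5985, -0.1859, 0.0427]
tool_rot: [0.989, 0.148, -0.0, 0.0]
force: [-0.9, -0.8, -0.8]
finger_gap: 0.691
gripper_force: 43.1
t: 17.25
tcp_pos: [0.5985, -0.186, 0.0416]
tool_rot: [0.989, 0.148, -0.0, 0.0]
force: [0.4, -1.0, 0.7]
finger_gap: 0.685
gripper_force: 43.1
```

```bash
python3 -m crank '[{"dp":[0,0,-0.04],"angular":[0,0,0]},{"dp":[0,0,-0.04],"angular":[0,0,0]},{"dp":[0,0,0],"angular":[0,0,0]}]'
```

```text
t: 17.55
tcp_pos: [0.5987, -0.186, 0.0413]
tool_rot: [0.989, 0.148, 0.0, 0.001]
force: [-2.4, 1.9, 10.2]
finger_gap: 0.688
gripper_force: 44.1
```

```bash
python3 -m crank '[{"dp":[0,0,0.02],"angular":[0,0,0]},{"dp":[0,0,0],"angular":[0,0,0]},{"dp":[0,0,0],"angular":[0,0,0]},{"dp":[0,0,0],"angular":[0,0,0]},{"dp":[0,0,0],"angular":[0,0,0]},{"dp":[0,0,0],"angular":[0,0,0]}]' 0; python3 -m crank '[{"dp":[0,0,0.3],"angular":[0,0,0]},{"dp":[0,0,0.6],"angular":[0,0,0]},{"dp":[0,0,0.9],"angular":[0,0,0]},{"dp":[0,0,0.9],"angular":[0,0,0]},{"dp":[0,0,0.9],"angular":[0,0,0]},{"dp":[0,0,0.6],"angular":[0,0,0]},{"dp":[0,0,0],"angular":[0,0,0]}]'; python3 st.py
cat > look.py <<'E'
from h import *
s=vision.snapshot("scene");W=world(s)*1000;pickle.dump(s,open("s2.pkl","wb"))
d=np.hypot(W[...,0]-600.5,W[...,1]+186)
q=W[(d<24)&(W[...,2]>40)&(W[...,2]<75)];n=np.linalg.svd(q-q.mean(0))[2][2]
print("lid top",len(q),q.mean(0).round(1),np.percentile(q[:,2],[5,50,95]).round(1),(n*np.sign(n[2])).round(3))
cv2.imwrite("pics/look.png",cv2.resize(s["image"][150:250,150:290],(784,560),interpolation=2))
E
python3 look.py
```

```text
t: 18.15
tcp_pos: [0.5985, -0.186, 0.0397]
tool_rot: [0.989, 0.148, -0.0, 0.0]
force: [0.1, -0.2, 0.1]
finger_gap: 1.001
gripper_force: 0.0
t: 18.85
tcp_pos: [0.6005, -0.1869, 0.1696]
tool_rot: [0.989, 0.148, 0.003, 0.003]
force: [0.4, 0.7, 0.7]
finger_gap: 0.999
gripper_force: 0.0
t 18.85 tcp [ 600.5 -186.9  169.6] F [0.4 0.7 0.7] gap 0.999 gf 0.0 q [-0.48  0.62  1.5  -0.    1.01  0.79]
toolx [0.956 0.293 0.005] tooly [ 0.293 -0.956  0.006] az -73.0 toolz [ 0.007 -0.004 -1.   ]
lid top 182 [ 600.6 -185.8   50.7] [47.3 50.8 53.6] [ 0.001 -0.012  1.   ]
```

View pics/look.png

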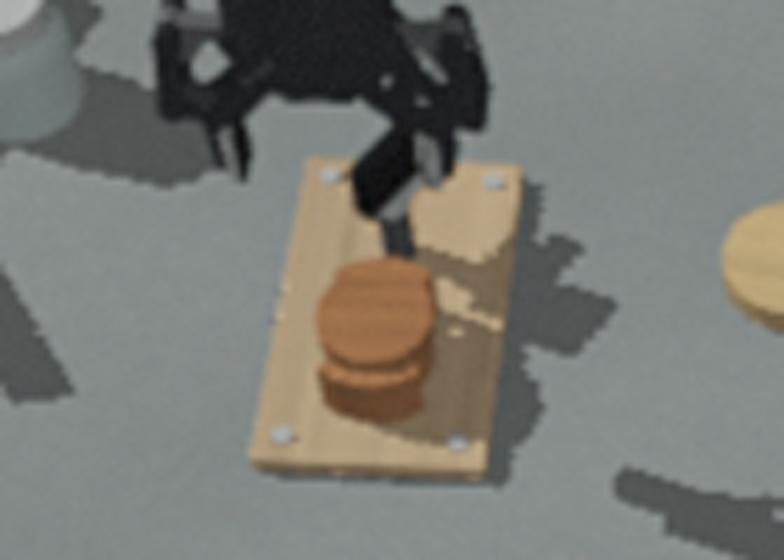

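The lid is level and seated: its top face is centred at about (376,312) in the crop, z ≈ 51, with its normal vertical. Next I'll go over the clamp with the wrist wound back.

```bash
python3 -m crank '[{"dp":[-0.128,-0.034,0],"angular":[0,0,8.22]},{"dp":[-0.128,-0.034,0],"angular":[0,0,8.22]},{"dp":[-0.128,-0.034,0],"angular":[0,0,8.22]},{"dp":[-0.128,-0.034,0],"angular":[0,0,8.22]},{"dp":[-0.128,-0.034,0],"angular":[0,0,8.22]},{"dp":[-0.128,-0.034,0],"angular":[0,0,8.22]},{"dp":[-0.128,-0.034,0],"angular":[0,0,8.22]},{"dp":[-0.128,-0.034,0],"angular":[0,0,8.22]},{"dp":[-0.128,-0.034,0],"angular":[0,0,8.22]},{"dp":[-0.128,-0.034,0],"angular":[0,0,8.22]},{"dp":[-0.128,-0.034,0],"angular":[0,0,8.22]},{"dp":[-0.128,-0.034,0],"angular":[0,0,8.22]},{"dp":[-0.128,-0.034,0],"angular":[0,0,8.22]},{"dp":[-0.128,-0.034,0],"angular":[0,0,8.22]},{"dp":[-0.128,-0.034,0],"angular":[0,0,8.22]},{"dp":[-0.128,-0.034,0],"angular":[0,0,8.22]},{"dp":[-0.128,-0.034,0],"angular":[0,0,8.22]},{"dp":[-0.128,-0.034,0],"angular":[0,0,8.22]},{"dp":[0,0,0],"angular":[0,0,0]},{"dp":[0,0,0],"angular":[0,0,0]}]'; python3 go.py 165 90 531.3 -205.2 88
python3 - <<'E'
from h import *
s=pickle.load(open("scene.pkl","rb"));W=world(s)*1000
m=(np.hypot(W[...,0]-531,W[...,1]+205)<35)&(W[...,2]>95)&(W[...,2]<106);p=W[m];print(len(p),p.mean(0),cv2.minAreaRect(p[:,:2].astype(np.float32)))
E
```

```text
t: 20.9
tcp_pos: [0.529, -0.204, 0.1649]
tool_rot: [0.132, 0.991, 0.001, -0.001]
force: [-1.3, 0.5, -1.3]
finger_gap: 1.0
gripper_force: 0.0
t 20.9 tcp [ 529.  -204.   164.9] F [-1.3  0.5 -1.3] gap 1.0 gf 0.0 q [-0.57  0.56  1.66  0.    0.92 -1.87]
toolx [-0.965  0.262  0.002] tooly [0.262 0.965 0.001] az 74.8 toolz [-0.001  0.002 -1.   ]
total dp units [ 0.08 -0.04 -2.56] rotvec deg [-0.1  -0.07  0.19]
52 [ 533.22192971 -205.65111481   98.707094  ] ((534.4439086914062, -205.97608947753906), (13.272945404052734, 41.64630889892578), 72.37960815429688)
```

```bash
python3 -m crank '[{"dp":[0.05,-0.02,-0.4],"angular":[0,0,0]},{"dp":[0.05,-0.02,-0.6],"angular":[0,0,0]},{"dp":[0,0,-0.6],"angular":[0,0,0]},{"dp":[0,0,-0.6],"angular":[0,0,0]},{"dp":[0,0,-0.35],"angular":[0,0,0]},{"dp":[0,0,0],"angular":[0,0,0]}]'; python3 -m crank '[{"dp":[0,0,0],"angular":[0,0,0]},{"dp":[0,0,0],"angular":[0,0,0]},{"dp":[0,0,0],"angular":[0,0,0]},{"dp":[0,0,0],"angular":[0,0,0]},{"dp":[0,0,0],"angular":[0,0,0]},{"dp":[0,0,0],"angular":[0,0,0]},{"dp":[0,0,0],"angular":[0,0,0]},{"dp":[0,0,0],"angular":[0,0,0]},{"dp":[0,0,0],"angular":[0,0,0]}]' 1 40; python3 st.py
```

```text
t: 21.5
tcp_pos: [0.5314, -0.2048, 0.0873]
tool_rot: [0.131, 0.991, 0.001, -0.002]
force: [-0.2, 0.3, 0.2]
finger_gap: 1.001
gripper_force: 0.0
t: 22.4
tcp_pos: [0.5325, -0.2065, 0.0901]
tool_rot: [0.13, 0.991, -0.0, 0.001]
force: [-3.4, -3.7, 5.7]
finger_gap: 0.134
gripper_force: 42.2
t 22.4 tcp [ 532.5 -206.5   90.1] F [-3.4 -3.7  5.7] gap 0.134 gf 42.2 q [-0.57  0.68  1.69 -0.    0.77 -1.87]
toolx [-0.966  0.259 -0.001] tooly [ 0.259  0.966 -0.001] az 75.0 toolz [ 0.001 -0.001 -1.   ]
```

```bash
python3 -m crank '[{"dp":[0,0,0],"angular":[0,0,-4]},{"dp":[0,0,0],"angular":[0,0,-6]},{"dp":[0,0,0],"angular":[0,0,-6]},{"dp":[0,0,0],"angular":[0,0,-6]},{"dp":[0,0,0],"angular":[0,0,-6]},{"dp":[0,0,0],"angular":[0,0,0]}]'; python3 st.py
```

```text
t: 23.0
tcp_pos: [0.5323, -0.2069, 0.0901]
tool_rot: [0.367, 0.93, -0.001, 0.001]
force: [-3.9, -5.7, 5.5]
finger_gap: 0.132
gripper_force: 42.1
t 23.0 tcp [ 532.3 -206.9   90.1] F [-3.9 -5.7  5.5] gap 0.132 gf 42.1 q [-0.57  0.68  1.69 -0.    0.77 -1.38]
toolx [-0.73   0.683 -0.002] tooly [ 0.683  0.73  -0.001] az 46.9 toolz [ 0.001 -0.002 -1.   ]
```

```bash
python3 -m crank '[{"dp":[0,0,0],"angular":[0,0,-6.4]},{"dp":[0,0,0],"angular":[0,0,-6.4]},{"dp":[0,0,0],"angular":[0,0,-6.4]},{"dp":[0,0,0],"angular":[0,0,-6.4]},{"dp":[0,0,0],"angular":[0,0,-6.4]},{"dp":[0,0,0],"angular":[0,0,-6.4]},{"dp":[0,0,0],"angular":[0,0,-6.4]},{"dp":[0,0,0],"angular":[0,0,-6.4]},{"dp":[0,0,0],"angular":[0,0,-6.4]},{"dp":[0,0,0],"angular":[0,0,0]}]'; python3 st.py
```

```text
t: 24.0
tcp_pos: [0.5317, -0.2071, 0.0901]
tool_rot: [0.77, 0.638, -0.001, 0.001]
force: [-5.5, -6.7, 4.9]
finger_gap: 0.135
gripper_force: 42.2
t 24.0 tcp [ 531.7 -207.1   90.1] F [-5.5 -6.7  4.9] gap 0.135 gf 42.2 q [-0.57  0.68  1.69 -0.    0.77 -0.38]
toolx [ 0.185  0.983 -0.003] tooly [ 0.983 -0.185  0.   ] az -10.7 toolz [-0.    -0.003 -1.   ]
```

```bash
python3 -m crank '[{"dp":[0,0,0],"angular":[0,0,-6]},{"dp":[0,0,0],"angular":[0,0,-6]},{"dp":[0,0,0],"angular":[0,0,-6]},{"dp":[0,0,0],"angular":[0,0,-6]},{"dp":[0,0,0],"angular":[0,0,-6]},{"dp":[0,0,0],"angular":[0,0,-6]},{"dp":[0,0,0],"angular":[0,0,-6]},{"dp":[0,0,0],"angular":[0,0,-6]},{"dp":[0,0,0],"angular":[0,0,-6]},{"dp":[0,0,0],"angular":[0,0,-3]},{"dp":[0,0,0],"angular":[0,0,0]}]'; python3 st.py;python3 -m crank '[{"dp":[0,0,0],"angular":[0,0,-2]},{"dp":[0,0,0],"angular":[0,0,-2]},{"dp":[0,0,0],"angular":[0,0,-2]},{"dp":[0,0,0],"angular":[0,0,0]}]'; python3 st.py; python3 -c "from station import sense;print(sense()['ft_torque'])"
```

```text
t: 25.1
tcp_pos: [0.5312, -0.2067, 0.0901]
tool_rot: [0.981, 0.194, -0.001, 0.001]
force: [-6.8, -6.1, 7.4]
finger_gap: 0.136
gripper_force: 42.4
t 25.1 tcp [ 531.2 -206.7   90.1] F [-6.8 -6.1  7.4] gap 0.136 gf 42.4 q [-0.57  0.68  1.69 -0.    0.77  0.62]
toolx [ 0.925  0.381 -0.003] tooly [ 0.381 -0.925  0.001] az -67.6 toolz [-0.002 -0.002 -1.   ]
t: 25.5
tcp_pos: [0.5311, -0.2066, 0.0901]
tool_rot: [0.99, 0.143, -0.001, 0.001]
force: [-6.5, -5.4, 7.5]
finger_gap: 0.133
gripper_force: 42.4
t 25.5 tcp [ 531.1 -206.6   90.1] F [-6.5 -5.4  7.5] gap 0.133 gf 42.4 q [-0.57  0.68  1.69 -0.01  0.77  0.72]
toolx [ 0.959  0.284 -0.003] tooly [ 0.284 -0.959  0.002] az -73.5 toolz [-0.003 -0.003 -1.   ]
[-0.93002538  1.00607882  0.24788064]
```

```bash
python3 -m crank '[{"dp":[0,0,0],"angular":[0,0,-1.5]},{"dp":[0,0,0],"angular":[0,0,0]}]'; python3 st.py; python3 -c "from station import sense;print(sense()['ft_torque'])"
```

```text
t: 25.7
tcp_pos: [0.5311, -0.2066, 0.0901]
tool_rot: [0.991, 0.132, -0.002, 0.001]
force: [-6.8, -5.0, 7.3]
finger_gap: 0.134
gripper_force: 47.1
t 25.7 tcp [ 531.1 -206.6   90.1] F [-6.8 -5.   7.3] gap 0.134 gf 47.1 q [-0.56  0.68  1.69 -0.01  0.77  0.75]
toolx [ 0.965  0.262 -0.004] tooly [ 0.262 -0.965  0.002] az -74.8 toolz [-0.003 -0.003 -1.   ]
[-0.95364157  0.94874599  0.87307272]
```

The torque jumped to 0.87 N m, so the clamp is at its stop. I'll release and look.

```bash
python3 -m crank '[{"dp":[0,0,0],"angular":[0,0,0.7]},{"dp":[0,0,0],"angular":[0,0,0]},{"dp":[0,0,0],"angular":[0,0,0]},{"dp":[0,0,0],"angular":[0,0,0]},{"dp":[0,0,0],"angular":[0,0,0]},{"dp":[0,0,0],"angular":[0,0,0]},{"dp":[0,0,0],"angular":[0,0,0]}]' 0; python3 -m crank '[{"dp":[0,0,0.3],"angular":[0,0,0]},{"dp":[0,0,0.6],"angular":[0,0,0]},{"dp":[0,0,0.9],"angular":[0,0,0]},{"dp":[0,0,0.9],"angular":[0,0,0]},{"dp":[0,0,0.9],"angular":[0,0,0]},{"dp":[-0.2,0.8,0.6],"angular":[0,0,0]},{"dp":[-0.3,1,0.5],"angular":[0,0,0]},{"dp":[-0.3,1,0],"angular":[0,0,0]},{"dp":[-0.3,1,0],"angular":[0,0,0]},{"dp":[-0.3,1,0],"angular":[0,0,0]},{"dp":[-0.3,1,0],"angular":[0,0,0]},{"dp":[0,0,0],"angular":[0,0,0]},{"dp":[0,0,0],"angular":[0,0,0]}]'; python3 st.py; python3 look.py
python3 - <<'E'
from h import *
t=vision.snapshot("top");W=world(t)*1000
d=np.hypot(W[...,0]-531.8,W[...,1]+205);m=(d<30)&(W[...,2]>94)&(W[...,2]<110);p=W[m]
print("grip",len(p),p.mean(0).round(1),cv2.minAreaRect(p[:,:2].astype(np.float32)))
E
```

```text
t: 26.4
tcp_pos: [0.5324, -0.2055, 0.0893]
tool_rot: [0.991, 0.136, -0.0, 0.0]
force: [-0.4, 0.3, -1.0]
finger_gap: 1.0
gripper_force: 0.0
t: 27.7
tcp_pos: [0.4816, -0.0312, 0.2311]
tool_rot: [0.991, 0.136, 0.001, 0.001]
force: [1.0, -0.5, 0.6]
finger_gap: 1.001
gripper_force: 0.0
t 27.7 tcp [481.6 -31.2 231.1] F [ 1.  -0.5  0.6] gap 1.001 gf 0.0 q [-0.3   0.36  1.8  -0.    0.98  1.  ]
toolx [0.963 0.27  0.001] tooly [ 0.27  -0.963  0.002] az -74.3 toolz [ 0.001 -0.002 -1.   ]
lid top 192 [ 599.4 -186.1   51. ] [47.4 50.6 57.1] [0.051 0.018 0.999]
grip 82 [ 530.5 -205.7   99.9] ((530.956298828125, -206.12567138671875), (43.21052551269531, 13.144820213317871), 17.667734146118164)
```

View pics/look.png

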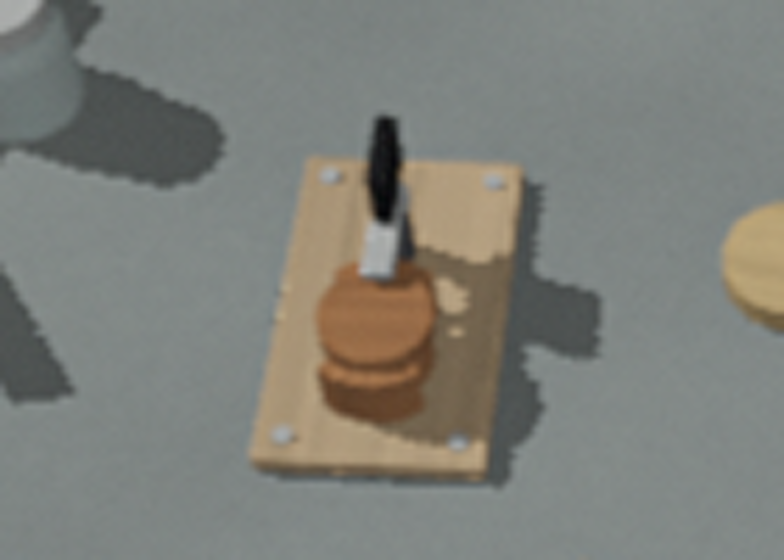

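The arm's tip at (380,275) lies over the lid's edge and points at its centre at (376,312). The grip heading is 17.7°, against 17° for the jig. The lid is still level.

```bash
python3 -c "from station import order;print(order.sign_off())"
```

```text
the job is handed in; nothing more can be done
None
```

The lid is seated in the pocket flat face up, the clamp is turned to its stop with its arm over the lid and pointing at its centre, and the job was handed in at about 28 s.

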